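Zero the peak meter and test a batch of coupon jars

ROBOT

A 6-joint arm with a two-finger parallel gripper is mounted at the origin on the work surface. World frame = base frame: x ahead of the robot, y to its left, z up, the work surface at z = 0. Lengths are in m, angles in degrees, forces in N, time in s.
With the tool pointing down it reaches from about 0.25 to 0.725 m from the base axis. Payload 9.7 kg.
Tool frame: the origin (TCP) lies midway between the tips of the shut fingers; the grasp point (between the pads) lies bot.hold_point_z behind it (bot.hold_point_z is the distance from the TCP to the grasp point, in m); z points along the fingers, y is the line along which they close (so a half turn about z gives the same grasp; the last joint's range is limited). The gripper opens to 85 mm and grips with 20 to 120 N. Pads are 22 mm wide; open, the fingers measure 114 mm over their backs; the gripper's body (76 mm by 85 mm) begins 54 mm behind the grasp point. The pads swing forward as they close: fully open they stand 13 mm farther back than shut.
Start: joints at [67.151, 4.979, 10.078, 95.1, 0, 90], TCP at [0.214, 0.507, 0.231] pointing down, gripper open.
Joint ranges: [-179.16, 179.16], [-48.56, 103.87], [-65.8, 70.77], [-126.05, 130.52], [-82.76, 87.17], [-180, 180]. Speed limits (degrees/s): [127.2, 127.2, 147.25, 180, 180, 180].

INTERFACE

Orientations are given as [roll, pitch, yaw] about the fixed x, y, z axes, in that order (R = Rz(yaw) Ry(pitch) Rx(roll)).
In Python, from workcell import bot, camera, camera_model, ticket gives the robot as it stands.
- The arm moves only by the tool send_rows, never from a script. Its argument "targets" is text: rows parted by semicolons, each of 5 numbers parted by spaces: the shift along the tool's x, y, z in mm, then the turn about the tool's z in degrees, then the closure in counts, from 0 (fully open) to 255 (shut). A call has 1 to 20 rows; each row is the pose to reach, as a shift and turn from the pose commanded when the call began, along the tool's axes at that moment; what a row does not reach only later rows make up. A row lasts 1/8 s, in which the tool goes at most 62.5 mm and 10.7 degrees, less where a joint would pass 70% of its speed; a pose out of reach is approached as far as the arm can. A call with a gripper value outside its range is refused whole. The fingers move at their own pace and stop on an object; "newtons" is the grip in N (left out, the last holds). Time passes only in rows, so rows that repeat a pose let the fingers close. It gives the time, the measured TCP pose, the force, the opening and the grip force at its end, in the units of the state.
- bot.get_obs(): the state, without advancing time (a new reading comes with each control period).
- camera(name): name is "scene" or "top"; returns the picture (400x640x3 uint8, blue, green, red); there is no depth.
- camera_model(name): a dict with "K" (3x3 intrinsics, pixels), "dist_coeffs" ([k1, k2, p1, p2, k3] as OpenCV has them; the pictures are not rectified), "pose" (4x4, takes a point from camera to world coordinates). Camera axes: x right, y down, z forward; pixel columns grow to the right and rows downward; lengths in m; the calibration is good to about 2 mm. A picture is of the moment at which its call begins. camera_model takes no time and is no camera call.
- ticket.job_done(): hands the job in; it is judged then, once.
The state is a dict: "time": time; "q": joint angles; "qd": joint speeds; "joint_efforts": joint torques, N m; "ee_pos": TCP position; "tcp_rot": TCP orientation; "wrist_force": force on the tool from outside, world axes, zero at the start; "torque": the same for the moment, N m; "opening": finger opening in m; "grasp_force": force on a finger pad.
Only numpy, scipy, OpenCV 4.12 (cv2) and the standard library are available. Lean on these libraries where they do the work, as an engineer would, in place of code of your own. Each camera call takes 0.05 s, during which the arm holds its last target. There are 200 camera calls.

TASK

First turn the meter's peak pointer fully back to its zero stop with its knob, and leave it there. Then take the red probe by its handle and test every jar on the bench in the order white, yellow, green, blue (some may be missing): press the probe's spring tip gently onto the brass stud of the lid and hold it there for half a second. Finish with the probe hung upright in its rest by its collar as it was, and all the jars standing upright in the orange tray, set down and not dropped; do not disturb the tablet, the cup or the tape.

Things in the scene. Friction and masses are not known exactly. Their poses are not given: they have to be found in the camera images.
- peak_knob (a joint): angle of the meter's peak pointer and of the black bar-grip reset knob that carries it: 0 = pointer against its zero stop (a hard stop), growing as the knob is turned clockwise seen from above, up to 4.7; so it is reset by turning it counter-clockwise. Stays where it is left (friction about 0.04 N m)
- knob_grip (a point): on the knob's vertical axis, 12 mm below the top of its bar grip (bar 46 mm long, 13 thick, 32 tall, top 92 mm above the table, on a disc 48 mm across, top 60 mm above the table). This frame is fixed to the meter and does not turn: at joint value q the bar's pointer end (red line) points along the angle 3*pi/4 - q, counter-clockwise from this frame's x axis
- meter: grey desk meter, fixed, 160 (x) x 130 (y) x 50 mm tall, origin under its centre, knob axis at its centre; white dial on top with black marks, a green zero mark and a small black zero stop pin (8 mm tall)
- rest_seat (a point): probe rest, fixed: centre of its slot, on the fork's top face, 130 mm above the table. Two arms, 14 mm wide, 8 thick, leave a 22 mm slot along this frame's x, open towards -x (arms end 31 mm ahead) and closed 13 mm behind this point; the post stands behind (x +47 to +63 mm); nothing rises above the fork
- probe_grip (a point): red test probe, hanging upright in the rest by its collar: centre of its square handle, 22 x 22 mm (sides along this frame's x and y), 62 mm long, z up along the probe. Underside of the round black collar (38 mm across, 7 thick) 40 mm below this point; below it the shaft, 12 mm across, then the brass tip. 0.1 kg
- probe_collar (a point): centre of the underside of the probe's collar, the face that rests on the fork
- probe_tip (a point): end of the probe's brass spring tip, 5 mm across, on the probe's axis 120 mm below the handle's centre; it gives by up to 10 mm at 0.4 N per mm
- tray: orange tray, fixed, 230 (x) x 180 (y) mm, 22 mm high, walls and floor 5 mm, origin under its centre; there is room for four jars, for example at x +-56, y +-40 mm
- tablet: bystander: black tablet lying flat, 170 x 250 x 8 mm, origin under its centre
- cup_mid (a point): bystander: white cup, 72 mm across, 90 mm tall; its centre
- tape_mid (a point): bystander: roll of red tape lying flat, 104 mm across, 48 mm tall; its centre
- jar_white_mid (a point): low glass jar with a white lid and a white strip inside (may be absent): its centre, 30 mm above its foot, z up the jar. Glass 58 mm across, thick heavy base; lid 60 mm across, from 16 to 30 mm above this point. About 0.22 kg
- jar_white_stud (a point): centre of the top of the brass stud on the white lid: 18 mm across, standing 5 mm above the lid, 65 mm above the jar's foot
- jar_yellow_mid (a point): low glass jar with a yellow lid and a yellow strip inside (may be absent): its centre, 30 mm above its foot, z up the jar. Glass 58 mm across, thick heavy base; lid 60 mm across, from 16 to 30 mm above this point. About 0.22 kg
- jar_yellow_stud (a point): centre of the top of the brass stud on the yellow lid: 18 mm across, standing 5 mm above the lid, 65 mm above the jar's foot
- jar_green_mid (a point): low glass jar with a green lid and a green strip inside (may be absent): its centre, 30 mm above its foot, z up the jar. Glass 58 mm across, thick heavy base; lid 60 mm across, from 16 to 30 mm above this point. About 0.22 kg
- jar_green_stud (a point): centre of the top of the brass stud on the green lid: 18 mm across, standing 5 mm above the lid, 65 mm above the jar's foot
- jar_blue_mid (a point): low glass jar with a blue lid and a blue strip inside (may be absent): its centre, 30 mm above its foot, z up the jar. Glass 58 mm across, thick heavy base; lid 60 mm across, from 16 to 30 mm above this point. About 0.22 kg
- jar_blue_stud (a point): centre of the top of the brass stud on the blue lid: 18 mm across, standing 5 mm above the lid, 65 mm above the jar's foot

How it is judged:
By the outcome, as a careful person would: the job done as asked, in the order asked, and still so for the second after the job is handed in, with the robot touching nothing.
Of jar_white, jar_yellow, jar_green, jar_blue only 2 to 4 are there at a start; the rules pass over those that are not, and their reading is None.
At some moment in a run one of jar_white, jar_yellow, jar_green, jar_blue may be knocked a few centimetres aside while the robot is not near it.
It also fails if it takes over 210 s, if anything falls off the work surface, if the arm or the gripper's body presses on something with over 40 N, if the wrist force passes 120 N, or if a joint passes its speed limit or range.

## Working session

There is one attempt and no reset: what is moved stays moved. The work goes in short steps, Python scripts to look and compute and a tool call to move; the robot and the scene stay as the last step left them, time stands still between calls to the robot, and variables do not carry over. Pictures are saved under pics/ and viewed, at most 17 in all, crops included, and the job is handed in when it is done.

Besides the shell and the picture viewer there is one more tool, called after "Emit:" as name(argument=value, ...) on one line, values as JSON. send_rows: Moves the arm, as the interface text tells. Its arguments: {"type":"object","properties":{"targets":{"type":"string"},"newtons":{"type":"number"}},"required":["targets"]}

```bash
ls; mkdir -p pics; cat > h.py <<'E'
import numpy as np, cv2
from workcell import bot, camera, camera_model, ticket
def snap(n,f):
    im=camera(n); cv2.imwrite('pics/'+f,im); return im
def ray(n,uv):
    m=camera_model(n); p=cv2.undistortPoints(np.array([[uv]],float),np.array(m['K']),np.array(m['dist_coeffs']))[0,0]
    T=np.array(m['pose']); return T[:3,3],T[:3,:3]@np.array([p[0],p[1],1.])
def at(n,uv,z):
    o,d=ray(n,uv); return (o+d*(z-o[2])/d[2]).round(4)
def proj(n,P):
    m=camera_model(n); T=np.linalg.inv(np.array(m['pose'])); 
    return cv2.projectPoints(np.array(P,float).reshape(-1,3),cv2.Rodrigues(T[:3,:3])[0],T[:3,3],np.array(m['K']),np.array(m['dist_coeffs']))[0][:,0].round(1)
E
python3 - <<'E'
from h import *
for n in('scene','top'): snap(n,n+'0.png'); m=camera_model(n); print(np.array(m['pose']).round(3),m['K'])
print(bot.get_obs(),bot.hold_point_z)
E
```

```text
pics
[[-0.792  0.388 -0.471  1.198]
 [ 0.61   0.526 -0.593  0.707]
 [ 0.018 -0.757 -0.654  0.91 ]
 [ 0.     0.     0.     1.   ]] [[439.43869967   0.         325.75246134]
 [  0.         439.43869967 201.38749645]
 [  0.           0.           1.        ]]
[[ 1.400e-02 -9.900e-01  1.410e-01  4.680e-01]
 [-1.000e+00 -1.300e-02  1.100e-02 -1.000e-03]
 [-9.000e-03 -1.410e-01 -9.900e-01  1.274e+00]
 [ 0.000e+00  0.000e+00  0.000e+00  1.000e+00]] [[468.86267953   0.         324.90049158]
 [  0.         468.86267953 199.10437478]
 [  0.           0.           1.        ]]
{'time': 0.1, 'q': array([6.71513079e+01, 5.00633057e+00, 1.00381236e+01, 9.50984985e+01,
       5.87323618e-04, 9.00009335e+01]), 'qd': array([ 0.02110074, -0.10948524,  0.11782889, -0.02349958, -0.07702431,
       -0.05464837]), 'joint_efforts': array([ 3.93635210e-04, -5.21558905e+01,  4.65656197e+01,  1.60355272e-02,
       -1.98995031e-05,  1.51120639e-05]), 'ee_pos': array([0.21348206, 0.50665557, 0.23066169]), 'tcp_rot': array([-1.79933295e+02, -5.86236467e-04,  1.57150374e+02]), 'wrist_force': array([0.59980389, 0.58770207, 0.76223657]), 'torque': array([0.00866572, 0.01712003, 0.03576958]), 'grasp_force': 0.0, 'opening': 0.08540506043048501} 0.0187
```

View pics/scene0.png

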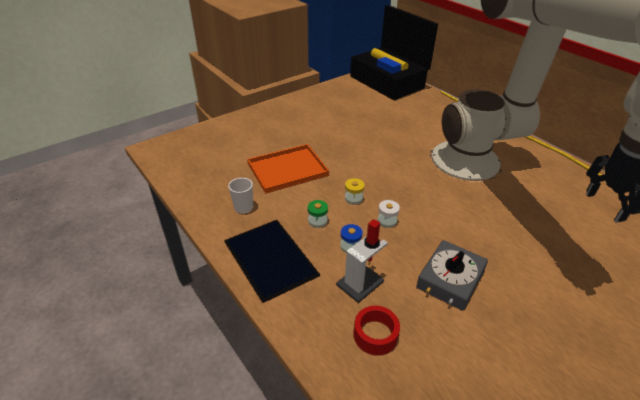

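View pics/top0.png

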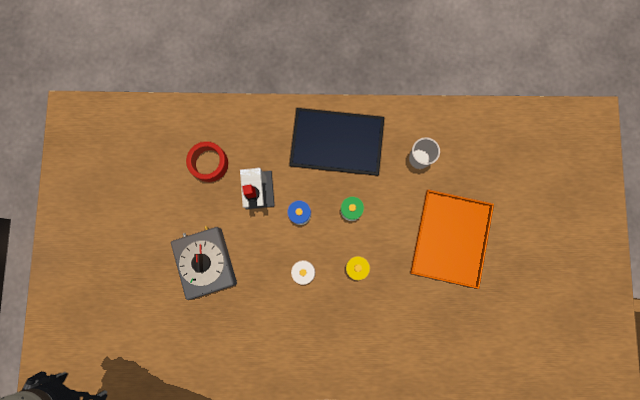

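The top view shows the meter at about (203,263), the probe rest at (255,190) and all four jars: white (303,273), yellow (358,268), green (352,208) and blue (299,212). The tray is at (452,239). Next I'll zoom in and measure.

```bash
python3 - <<'E'
from h import *
a=cv2.imread('pics/top0.png')[150:310,160:290]; b=cv2.imread('pics/scene0.png')[210:310,330:495]
a=cv2.resize(a,(400,492),interpolation=cv2.INTER_CUBIC); b=cv2.resize(b,(400,242),interpolation=cv2.INTER_CUBIC)
c=np.zeros((492,800,3),np.uint8); c[:,:400]=a; c[:242,400:]=b; cv2.imwrite('pics/c1.png',c)
im=cv2.imread('pics/top0.png')
for n,uv in dict(white=(303,273),yellow=(358,268),green=(352,208),blue=(299,212)).items():
    w=im[uv[1]-18:uv[1]+19,uv[0]-18:uv[0]+19].copy(); hsv=cv2.cvtColor(w,cv2.COLOR_BGR2HSV)
    H,S,V=[hsv[...,i].astype(int) for i in range(3)]
    M={'white':(S<60)&(V>150),'yellow':(abs(H-27)<4)&(S>200)&(V>140),'green':(abs(H-65)<15)&(S>100),'blue':(abs(H-112)<12)&(S>120)}[n]
    M=M.astype(np.uint8); k=cv2.findContours(M,cv2.RETR_EXTERNAL,cv2.CHAIN_APPROX_NONE)[0]; k=max(k,key=cv2.contourArea)
    (x,y),r=cv2.minEnclosingCircle(k); p=(x+uv[0]-18,y+uv[1]-18)
    print(n,p,r,at('top',p,.06), 'scene proj stud', proj('scene',[*at('top',p,.06)[:2],.065]))
hsv=cv2.cvtColor(im,cv2.COLOR_BGR2HSV); M=((hsv[...,0]<12)&(hsv[...,1]>180)&(hsv[...,2]>120)).astype(np.uint8); M[:,:400]=0
k=max(cv2.findContours(M,cv2.RETR_EXTERNAL,cv2.CHAIN_APPROX_NONE)[0],key=cv2.contourArea); r=cv2.minAreaRect(k)
B=cv2.boxPoints(r); P=np.array([at('top',p,.022) for p in B]);print('tray',P,P.mean(0))
for nm,uv,z in [('knobtop',(200,262),.06),('cup',(425,150),.09),('tape',(207,161),.048)]: print(nm,at('top',uv,z))
E
```

```text
white (302.61864471435547, 272.36440658569336) 11.926721572875977 [0.451 0.067 0.06 ] scene proj stud [[389.5 205.8]]
yellow (357.2857151031494, 268.0) 11.517610549926758 [ 0.464  -0.0726  0.06  ] scene proj stud [[355.1 183.5]]
green (351.79411697387695, 207.5) 11.347477912902832 [ 0.6197 -0.0576  0.06  ] scene proj stud [[317.7 205.8]]
blue (298.70000076293945, 211.86000061035156) 11.332777976989746 [0.6064 0.0805 0.06  ] scene proj stud [[351.8 230.8]]Traceback (most recent call last):
  File "<stdin>", line 14, in <module>
ValueError: max() iterable argument is empty
```

View pics/c1.png

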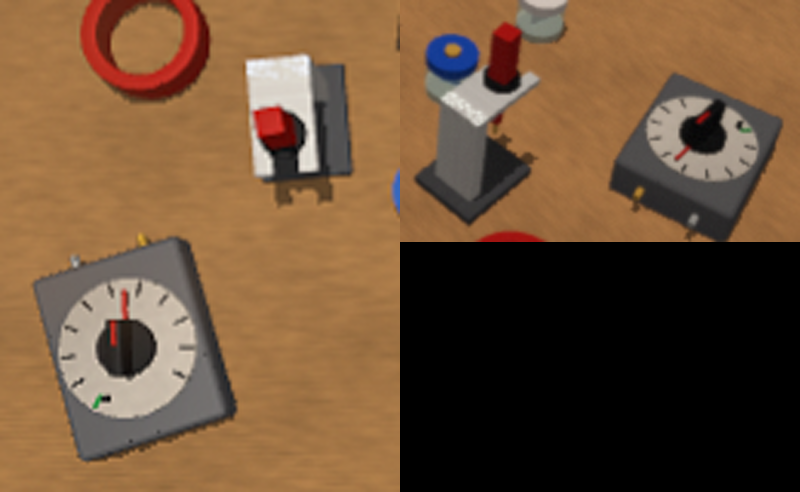

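In the crop, the meter pointer is at about q=2.6, pointing image-up. The green zero mark is at lower left, so the meter yaw is about 15°. The fork opens towards the robot, with yaw about 4°. I'll fit these and check the result with an overlay.

```bash
cat >> h.py <<'E'
def box(c,yaw,x0,x1,y0,y1,z):
    a=np.radians(yaw);R=np.array([[np.cos(a),-np.sin(a)],[np.sin(a),np.cos(a)]])
    return np.c_[np.array([[x0,y0],[x1,y0],[x1,y1],[x0,y1]])@R.T+np.array(c)[:2],[z]*4]
E
python3 - <<'E'
from h import *
f=lambda x,y:(160+x/3.077-.3,150+y/3.077-.3)
im=cv2.imread('pics/top0.png'); sc=cv2.imread('pics/scene0.png')
C=[at('top',f(*p),.05) for p in[(35,285),(185,240),(233,412),(82,460)]]; m=np.mean(C,0)
e=(C[0]-C[3])+(C[1]-C[2]); my=np.degrees(np.arctan2(e[1],e[0])); print('meter',m,my,np.linalg.norm(e)/2)
D=at('top',f(127,347),.051); print('dial',D)
pt=at('top',f(125,295),.052)-D; print('pointer world deg',np.degrees(np.arctan2(pt[1],pt[0])))
F=[at('top',f(*p),.13) for p in[(247,62),(310,57),(318,170),(255,177)]]
e=(F[0]-F[3])+(F[1]-F[2]);u=e/np.linalg.norm(e);ry=np.degrees(np.arctan2(u[1],u[0]))
seat=(F[2]+F[3])/2+u*.031; print('rest',seat,ry,np.linalg.norm(e)/2)
print('handletop',at('top',f(268,121),.201))
T=np.array([at('top',p,.022) for p in[(428.5,191),(493,205),(479,288),(411,274)]]);t=T.mean(0);e=(T[0]-T[3])+(T[1]-T[2]);ty=np.degrees(np.arctan2(e[1],e[0]))
print('tray',t,ty,np.linalg.norm(e)/2)
L=[(box(m,my,-.08,.08,-.065,.065,.05),0),(box(seat,ry,-.031,.063,-.025,.025,.13),0),(box(seat,ry,-.011,.011,-.011,.011,.201),0),(box(t,ty,-.115,.115,-.09,.09,.022),0),(box(m,2,-.023,.023,-.0065,.0065,.092),0)]
out=[]
for n,i,(x0,x1,y0,y1) in(('top',im,(160,300,145,310)),('scene',sc,(330,500,205,315))):
    i=cv2.resize(i,None,fx=4,fy=4,interpolation=cv2.INTER_CUBIC)
    for b,_ in L: cv2.polylines(i,[((proj(n,b)+.5)*4).astype(np.int32)],True,(255,255,0),1)
    out.append(i[y0*4:y1*4,x0*4:x1*4])
a=cv2.resize(out[0],(500,589)); b=cv2.resize(out[1],(300,194)); c=np.zeros((589,800,3),np.uint8); c[:,:500]=a; c[:194,500:]=b; cv2.imwrite('pics/c2.png',c)
E
```

```text
meter [0.4715  0.32535 0.05   ] 18.279416706793643 0.15144203511574983
dial [0.4726 0.3308 0.051 ]
pointer world deg 5.003919952240378
rest [0.64207876 0.19235387 0.13      ] 6.025066441870817 0.0933657458600316
handletop [0.6421 0.1927 0.201 ]
tray [ 0.543975 -0.327525  0.022   ] -12.05833255584593 0.22521937083652463
```

View pics/c2.png

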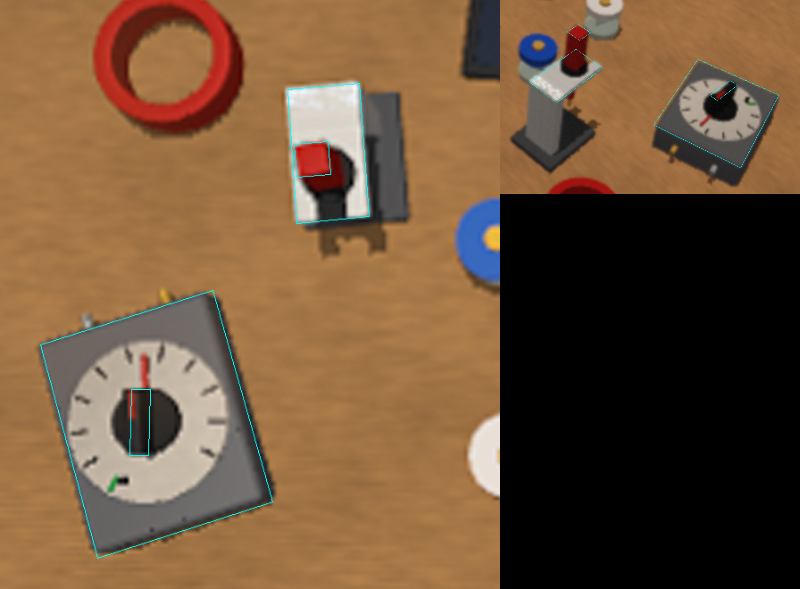

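The overlay fits the fork, the handle and the bar. I'm taking the meter centre as (0.4725, 0.329) from the dial. Moving over the knob now.

```bash
cat >> h.py <<'E'
def rel(p,yaw=None,o=None):
    from scipy.spatial.transform import Rotation as Ro
    o=o or bot.get_obs(); R=Ro.from_euler('xyz',o['tcp_rot'],degrees=True).as_matrix()
    s=R.T@(np.array(p)-o['ee_pos'])*1000
    t=None if yaw is None else -((yaw-o['tcp_rot'][2]+180)%360-180)
    return s.round(1),t
E
python3 -c "
from h import *
print(rel([.4725,.329,.13],185),rel([.4725,.329,.064],185))"
```

```text
(array([-307.7,  -63. ,  100.7]), np.float64(-27.849626201542804)) (array([-307.7,  -62.9,  166.7]), np.float64(-27.849626201542804))
```

Emit:
send_rows(targets="-60 -12 20 -9 0; -120 -24 40 -18 0; -180 -37 60 -28 0; -240 -50 80 -28 0; -308 -63 100 -28 0; -308 -63 100 -28 0; -308 -63 100 -28 0; -308 -63 100 -28 0", newtons=30)

```text
time: 1.1
ee_pos: [0.4722, 0.33, 0.1317]
tcp_rot: [180.0, 0.0, -174.8]
wrist_force: [-0.4, -0.1, 0.2]
opening: 0.0849
grasp_force: 0.0
```

```bash
python3 -c "
from h import *
a=snap('top','t1.png')[210:310,150:270];b=snap('scene','s1.png')[190:310,380:520]
c=np.hstack([cv2.resize(a,(400,333),interpolation=2),cv2.resize(b,(400,333),interpolation=2)]);cv2.imwrite('pics/c3.png',c);print(bot.get_obs()['q'],rel([.4725,.329,.064],185))"
```

```text
[3.49646489e+01 7.66171328e+00 2.01609802e+00 8.43081415e+01
 1.05180486e-02 2.97190935e+01] (array([-0.2, -1.3, 67.9]), np.float64(0.2455498281203745))
```

View pics/c3.png

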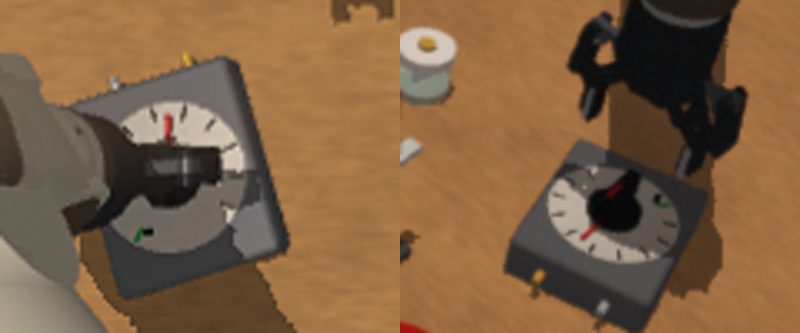

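The gripper straddles the bar, with the fingers on either side of the knob. Going down to close on it.

Emit:
send_rows(targets="0 -1 40 0 0; 0 -1 67 0 0; 0 -1 67 0 0; 0 -1 67 0 120; 0 -1 67 0 255; 0 -1 67 0 255; 0 -1 67 0 255; 0 -1 67 0 255; 0 -1 67 0 255; 0 -1 67 0 255", newtons=30)

```text
time: 2.45
ee_pos: [0.4732, 0.3291, 0.065]
tcp_rot: [179.9, 0.0, -174.8]
wrist_force: [-0.2, 5.5, 2.8]
opening: 0.0122
grasp_force: 32.6
```

Emit:
send_rows(targets="0 0.7 0 0 255; 0 0.7 0 -8 255; 0 0.7 0 -17 255; 0 0.7 0 -26 255; 0 0.7 0 -35 255; 0 0.7 0 -44 255; 0 0.7 0 -53 255; 0 0.7 0 -62 255; 0 0.7 0 -71 255; 0 0.7 0 -80 255; 0 0.7 0 -89 255; 0 0.7 0 -98 255; 0 0.7 0 -107 255; 0 0.7 0 -116 255; 0 0.7 0 -125 255; 0 0.7 0 -133 255; 0 0.7 0 -138 255; 0 0.7 0 -138 255")

```text
time: 4.7
ee_pos: [0.4695, 0.3304, 0.0649]
tcp_rot: [179.9, 0.4, -36.6]
wrist_force: [-21.1, 7.8, 12.0]
opening: 0.0123
grasp_force: 34.1
```

```bash
python3 -c "
from h import *
o=bot.get_obs();print(o['wrist_force'],o['torque'],o['q'][5],o['tcp_rot'])"
```

```text
[-21.14788066   7.80356618  12.02472085] [ 1.71037398  4.204933   -0.05358157] -108.40840557803249 [179.91908593   0.40415624 -36.63558886]
```

Emit:
send_rows(targets="-2 0.7 0 0 255; -3.4 1.3 0 0 255; -3.4 1.3 0 -3 255; -3.4 1.3 0 -6 255; -3.4 1.3 0 -6 255")

```text
time: 5.32
ee_pos: [0.4691, 0.3303, 0.065]
tcp_rot: [-180.0, 0.1, -30.8]
wrist_force: [-4.2, 3.7, 6.6]
opening: 0.0121
grasp_force: 33.2
```

```bash
python3 -c "
from h import *
o=bot.get_obs();print(o['wrist_force'],o['torque'],o['q'][5],o['tcp_rot'],o['ee_pos'])
a=snap('top','t2.png')[210:310,150:270];b=snap('scene','s2.png')[190:310,380:520]
c=np.hstack([cv2.resize(a,(400,333),interpolation=2),cv2.resize(b,(400,333),interpolation=2)]);cv2.imwrite('pics/c4.png',c)"
```

```text
[-4.23037917  3.6834394   6.63184159] [0.64557006 0.85111786 0.03767821] -114.09763520455604 [-1.79957107e+02  5.61847836e-02 -3.07849084e+01] [0.46909718 0.3303186  0.06495047]
```

View pics/c4.png

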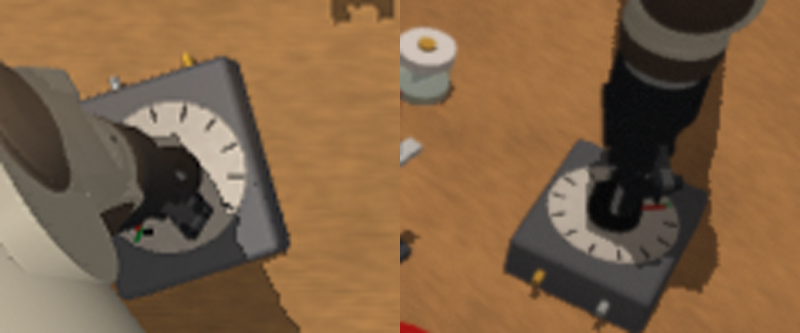

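The red pointer at (655,207) is close to the stop. I'll keep turning in small steps until the torque rises.

Emit:
send_rows(targets="-1 0.5 0 -3 255; -1 0.5 0 -6 255; -1 0.5 0 -6 255")

```text
time: 5.8
ee_pos: [0.4689, 0.3302, 0.065]
tcp_rot: [-179.9, -0.0, -24.9]
wrist_force: [0.5, 1.5, 5.9]
opening: 0.0123
grasp_force: 35.0
```

```bash
python3 -c "
from h import *
o=bot.get_obs();print(o['wrist_force'],o['torque'],o['q'][5],o['tcp_rot'],o['ee_pos'])"
```

```text
[0.46599653 1.54263053 5.94932416] [ 0.48825482 -0.01022084 -0.60096054] -119.9286319790216 [-1.79926568e+02 -4.42667072e-02 -2.49185230e+01] [0.4688872  0.3301758  0.06497265]
```

The torque jumped to -0.6 N m, so the pointer is on the stop. I'll release and rise, then look.

Emit:
send_rows(targets="0 0 0 0 150; 0 0 0 0 0; 0 0 0 0 0; 0 0 0 0 0; 0 0 -40 0 0; 0 0 -100 0 0; 0 0 -160 0 0; 0 0 -190 0 0; 0 0 -190 0 0")

```text
time: 6.92
ee_pos: [0.4691, 0.3305, 0.257]
tcp_rot: [-179.8, -0.1, -24.9]
wrist_force: [0.4, 0.4, -0.1]
opening: 0.0853
grasp_force: 0.0
```

```bash
python3 -c "
from h import *
b=snap('scene','s3.png')[190:310,380:520]
cv2.imwrite('pics/c5.png',cv2.resize(b,(700,600),interpolation=2))
for z in (.27,.155): print(rel([.642,.1925,z],6),rel([.642,.1925,z],-174))
print(bot.get_obs()['q'])"
```

```text
(array([215.1,  52.1, -15. ]), np.float64(-30.850637810976025)) (array([215.1,  52.1, -15. ]), np.float64(149.14936218902398))
(array([215. ,  52.3, 100. ]), np.float64(-30.850637810976025)) (array([215. ,  52.3, 100. ]), np.float64(149.14936218902398))
[ 3.51669398e+01  8.78372314e+00  1.69065930e+01  9.80292560e+01
 -3.95248289e-03 -1.19982460e+02]
```

View pics/c5.png

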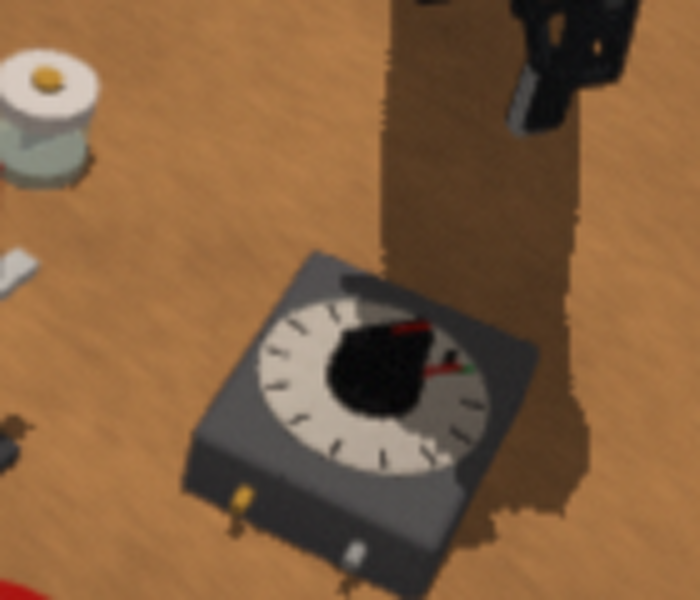

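The pointer lies against the pin at the green zero mark. Next is the probe.

Emit:
send_rows(targets="40 10 -10 10 0; 80 20 -10 20 0; 120 30 -10 30 0; 160 40 -10 40 0; 190 46 -10 50 0; 215 52 -10 59 0; 215 52 -10 59 0; 215 52 -10 59 0; 215 52 -10 59 0")

```text
time: 8.1
ee_pos: [0.6409, 0.1931, 0.2643]
tcp_rot: [180.0, 0.0, -83.7]
wrist_force: [-0.0, -0.6, 0.7]
opening: 0.0855
grasp_force: 0.0
```

```bash
python3 -c "
from h import *
a=snap('scene','s4.png')[130:270,300:460]
cv2.imwrite('pics/c6.png',cv2.resize(a,(640,560),interpolation=2))
print(rel([.642,.1925,.153],-84))"
```

```text
(array([  0.7,  -1. , 111.4]), np.float64(0.2680763784975966))
```

View pics/c6.png

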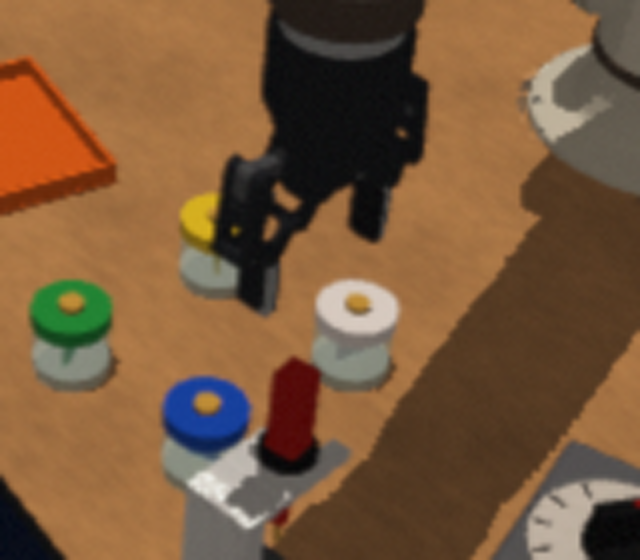

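The gripper stands above the handle at (292,400), so it can go straight down and grip.

Emit:
send_rows(targets="0.5 0 40 0 0; 0.5 0 80 0 0; 0.5 0 111 0 0; 0.5 0 111 0 0; 0.5 0 111 0 80; 0.5 0 111 0 160; 0.5 0 111 0 255; 0.5 0 111 0 255; 0.5 0 111 0 255; 0.5 0 111 0 255; 0.5 0 111 0 255", newtons=40)

```text
time: 9.52
ee_pos: [0.642, 0.192, 0.1542]
tcp_rot: [-179.9, 0.0, -83.9]
wrist_force: [0.0, 0.1, 5.7]
opening: 0.0216
grasp_force: 39.6
```

Emit:
send_rows(targets="0 0 -5 0 255; 0 0 -30 0 255; 0 0 -65 0 255; 0 0 -95 0 255; 0 0 -105 0 255; 0 0 -105 0 255; 0 0 -105 0 255")

```text
time: 10.4
ee_pos: [0.6414, 0.1919, 0.2565]
tcp_rot: [179.9, -0.0, -83.8]
wrist_force: [-0.4, -0.2, -1.2]
opening: 0.0218
grasp_force: 39.3
```

```bash
cat >> h.py <<'E'
def jars(n='top',im=None):
    im=camera(n) if im is None else im; hsv=cv2.cvtColor(im,cv2.COLOR_BGR2HSV); H,S,V=[hsv[...,i].astype(int) for i in range(3)]
    for c,M in {'white':(S<60)&(V>150),'yellow':(abs(H-27)<4)&(S>200)&(V>100),'green':(abs(H-65)<15)&(S>100),'blue':(abs(H-112)<12)&(S>120)&(V>100)}.items():
        for k in cv2.findContours(M.astype(np.uint8),cv2.RETR_EXTERNAL,cv2.CHAIN_APPROX_NONE)[0]:
            (x,y),r=cv2.minEnclosingCircle(k); P=at(n,(x,y),.06)
            if 8<r<17 and cv2.contourArea(k)>100 and .25<P[0]<.75 and abs(P[1])<.5: print(n,c,(round(x),round(y)),round(r,1),P)
E
python3 -c "
from h import *
b=snap('scene','s5.png'); a=snap('top','t5.png'); jars('top',a); jars('scene',b)
c=np.hstack([cv2.resize(a[150:300,230:390],(400,375),interpolation=2),cv2.resize(b[130:280,290:450],(400,375),interpolation=2)]);cv2.imwrite('pics/c7.png',c)
o=bot.get_obs();print(o['ee_pos'],o['opening'],proj('scene',o['ee_pos']-[0,0,.1042]))"
```

```text
top white (303, 272) 11.9 [0.451 0.067 0.06 ]
top white (256, 181) 13.9 [0.6862 0.1956 0.06  ]
top yellow (357, 268) 11.5 [ 0.464  -0.0726  0.06  ]
top green (352, 208) 11.3 [ 0.6195 -0.0576  0.06  ]
top blue (299, 212) 11.3 [0.6064 0.0805 0.06  ]
scene white (358, 251) 11.4 [0.6374 0.1436 0.06  ]
scene white (391, 207) 8.1 [0.4463 0.0678 0.06  ]
scene green (317, 208) 9.8 [ 0.6224 -0.0554  0.06  ]
scene blue (351, 232) 10.3 [0.609  0.0805 0.06  ]
[0.64134524 0.19184641 0.25682473] 0.02181714652848267 [[372.5 237.1]]
```

View pics/c7.png

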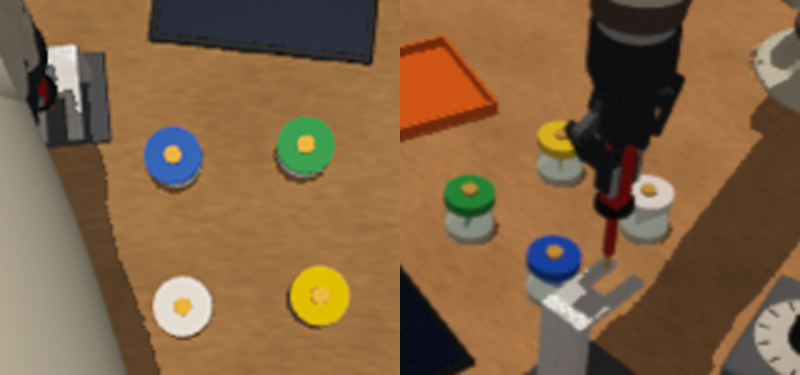

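The probe hangs straight in the gripper, with its tip at scene pixel (373,236) as predicted. All jars are unmoved. Going to the white jar.

```bash
python3 -c "
from h import *
print(rel([.4505,.0665,.18]))"
```

```text
(array([104.1, 203. ,  77.3]), None)
```

Emit:
send_rows(targets="15 30 0 0 255; 40 78 0 0 255; 65 127 0 0 255; 90 175 10 0 255; 104 203 40 0 255; 104 203 70 0 255; 104 203 77 0 255; 104 203 77 0 255; 104 203 77 0 255; 104 203 77 0 255")

```text
time: 11.75
ee_pos: [0.4515, 0.067, 0.182]
tcp_rot: [-180.0, 0.0, -83.8]
wrist_force: [-0.2, -0.8, -0.4]
opening: 0.022
grasp_force: 39.7
```

```bash
python3 -c "
from h import *
b=snap('scene','s6.png'); jars('scene',b)
cv2.imwrite('pics/c8.png',cv2.resize(b[150:250,330:450],(720,600),interpolation=2))
o=bot.get_obs();print(o['ee_pos'],o['wrist_force'],proj('scene',o['ee_pos']-[0,0,.1042]))"
```

```text
scene green (317, 208) 9.8 [ 0.6224 -0.0554  0.06  ]
scene blue (351, 232) 10.3 [0.609  0.0805 0.06  ]
[0.45138185 0.06694711 0.18186399] [ 0.10766307  0.26796597 -1.25631934] [[389.9 202.6]]
```

View pics/c8.png

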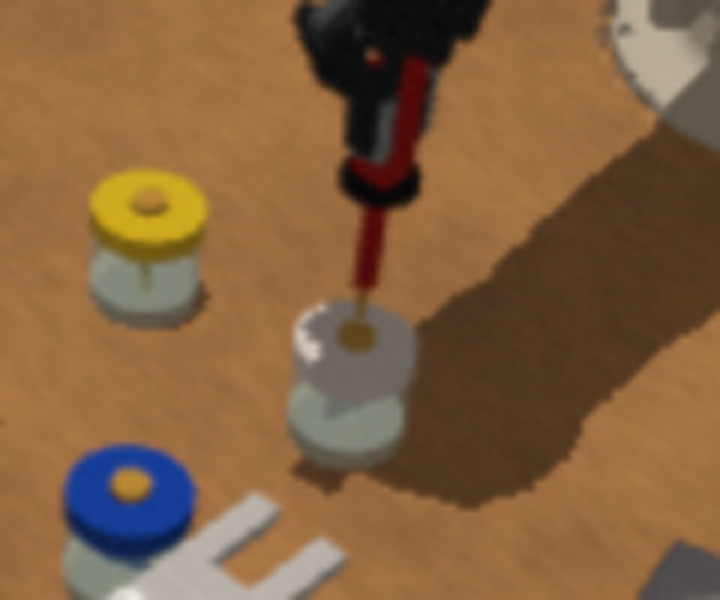

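The tip sits right over the stud at (357,330) in the crop. Pressing 17.5 mm down.

Emit:
send_rows(targets="0 0 8 0 255; 0 0 13 0 255; 0 0 17.5 0 255; 0 0 17.5 0 255; 0 0 17.5 0 255; 0 0 17.5 0 255; 0 0 17.5 0 255; 0 0 17.5 0 255; 0 0 17.5 0 255; 0 0 17.5 0 255; 0 0 17.5 0 255")

```text
time: 13.18
ee_pos: [0.451, 0.0668, 0.1638]
tcp_rot: [-180.0, 0.0, -83.8]
wrist_force: [-0.9, 0.3, 0.5]
opening: 0.0219
grasp_force: 39.9
```

```bash
python3 -c "
from h import *
o=bot.get_obs();print(o['ee_pos'],o['wrist_force'])
for p in ([.464,-.0725],[.620,-.0575],[.607,.0805]): print(rel(p+[.21]))"
```

```text
[0.45096577 0.06678768 0.16381152] [-0.85699617  0.26384502  0.52165475]
(array([139.9,   2. , -46.2]), None)
(array([ 141.7, -154.7,  -46.2]), None)
(array([   3.1, -156.6,  -46.2]), None)
```

```bash
cat >> h.py <<'E'
def fz(n=6):
    r=[]
    for i in range(n): camera('top'); r.append(bot.get_obs()['wrist_force'])
    return np.mean(r,0).round(2),np.std(r,0).round(2)
E
python3 -c "
from h import *
print(fz(8))"
```

```text
(array([-0.67,  0.45,  1.23]), array([0.34, 0.32, 0.39]))
```

Emit:
send_rows(targets="0 0 -10 0 255; 0 0 -46 0 255; 45 0 -46 0 255; 95 1 -46 0 255; 140 2 -46 0 255; 140 2 -30 0 255; 140 2 -17.5 0 255; 140 2 -17.5 0 255; 140 2 -17.5 0 255")

```text
time: 14.7
ee_pos: [0.464, -0.0718, 0.1816]
tcp_rot: [-180.0, -0.0, -83.8]
wrist_force: [0.1, -0.6, -1.6]
opening: 0.0219
grasp_force: 39.8
```

```bash
python3 -c "
from h import *
print(fz(4)); b=snap('scene','s7.png'); jars('scene',b); jars('top')
cv2.imwrite('pics/c9.png',cv2.resize(b[130:230,300:420],(720,600),interpolation=2))
o=bot.get_obs();print(o['ee_pos'],proj('scene',o['ee_pos']-[0,0,.1042]))"
```

```text
(array([ 0.37,  0.18, -1.41]), array([0.31, 0.27, 0.42]))
scene white (388, 207) 10.0 [0.4526 0.0652 0.06  ]
scene green (317, 208) 9.8 [ 0.6224 -0.0554  0.06  ]
scene blue (351, 232) 10.3 [0.609  0.0805 0.06  ]
top white (303, 272) 11.9 [0.451 0.067 0.06 ]
top green (352, 208) 11.3 [ 0.6195 -0.0576  0.06  ]
top blue (299, 212) 11.3 [0.6064 0.0805 0.06  ]
[ 0.46408541 -0.07246469  0.18156859] [[355.3 180.4]]
```

View pics/c9.png

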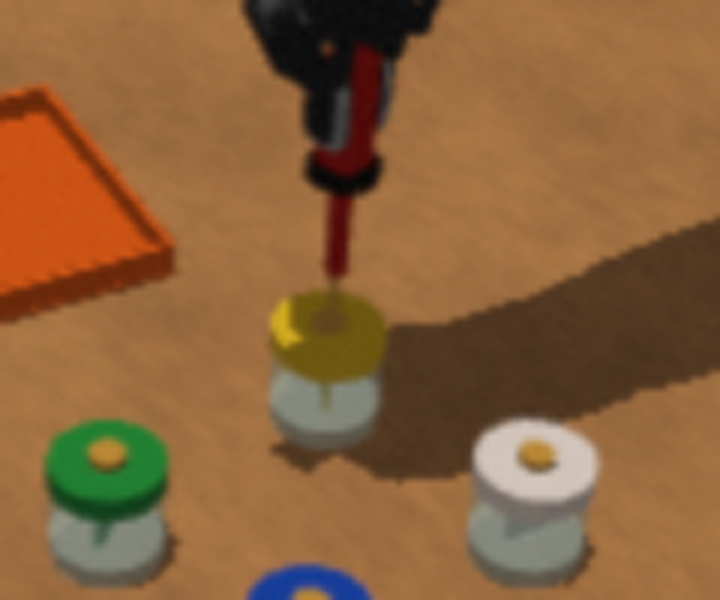

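The tip is over the yellow stud. I'll press, hold, lift and hover over green.

Emit:
send_rows(targets="0 0 8 0 255; 0 0 13 0 255; 0 0 17.5 0 255; 0 0 17.5 0 255; 0 0 17.5 0 255; 0 0 17.5 0 255; 0 0 17.5 0 255; 0 0 17.5 0 255; 0 0 17.5 0 255; 0 0 17.5 0 255; 0 0 17.5 0 255")

```text
time: 16.38
ee_pos: [0.464, -0.0726, 0.1638]
tcp_rot: [180.0, -0.0, -83.8]
wrist_force: [-1.1, 0.3, 0.0]
opening: 0.0217
grasp_force: 40.0
```

```bash
python3 -c "
from h import *
print(fz(5)); jars()"
```

```text
(array([-0.84,  0.49,  1.14]), array([0.34, 0.39, 0.35]))
top white (303, 272) 11.9 [0.451 0.067 0.06 ]
top green (352, 208) 11.3 [ 0.6195 -0.0576  0.06  ]
top blue (299, 212) 11.3 [0.6064 0.0805 0.06  ]
```

Emit:
send_rows(targets="0 0 -10 0 255; 0 0 -46 0 255; 0 -45 -46 0 255; 1 -100 -46 0 255; 2 -157 -46 0 255; 2 -157 -30 0 255; 2 -157 -17.5 0 255; 2 -157 -17.5 0 255; 2 -157 -17.5 0 255")

```text
time: 17.8
ee_pos: [0.6196, -0.058, 0.1829]
tcp_rot: [-179.9, -0.0, -83.9]
wrist_force: [-0.1, -0.6, -1.6]
opening: 0.0218
grasp_force: 39.9
```

```bash
python3 -c "
from h import *
print(fz(4)); jars(); b=snap('scene','s8.png'); jars('scene',b);
o=bot.get_obs();print(o['ee_pos'],proj('scene',o['ee_pos']-[0,0,.1042]))"
```

```text
(array([ 0.02,  0.09, -0.82]), array([0.49, 0.45, 0.28]))
top white (303, 272) 11.9 [0.451 0.067 0.06 ]
top blue (299, 212) 11.3 [0.6064 0.0805 0.06  ]
scene white (388, 207) 10.0 [0.4526 0.0652 0.06  ]
scene green (318, 208) 10.0 [ 0.6224 -0.0548  0.06  ]
scene blue (351, 232) 10.4 [0.6078 0.0791 0.06  ]
[ 0.62027374 -0.05785606  0.18190346] [[317.5 202.6]]
```

Emit:
send_rows(targets="0 0 8 0 255; 0 0 13 0 255; 0 0 17.5 0 255; 0 0 17.5 0 255; 0 0 17.5 0 255; 0 0 17.5 0 255; 0 0 17.5 0 255; 0 0 17.5 0 255; 0 0 17.5 0 255; 0 0 17.5 0 255; 0 0 17.5 0 255")

```text
time: 19.48
ee_pos: [0.6203, -0.0578, 0.1638]
tcp_rot: [180.0, -0.0, -83.8]
wrist_force: [-1.3, 0.8, 0.8]
opening: 0.0221
grasp_force: 40.2
```

```bash
python3 -c "
from h import *
print(fz(5)); jars();print(rel([.607,.0805,.182]))"
```

```text
(array([-0.75,  0.36,  1.7 ]), array([0.76, 0.54, 0.44]))
top white (303, 272) 11.9 [0.451 0.067 0.06 ]
top blue (299, 212) 11.3 [0.6064 0.0805 0.06  ]
(array([-138.9,   -1.6,  -18.2]), None)
```

Emit:
send_rows(targets="0 0 -10 0 255; 0 0 -46 0 255; -45 -1 -46 0 255; -95 -2 -46 0 255; -139 -2 -46 0 255; -139 -2 -30 0 255; -139 -2 -17.5 0 255; -139 -2 -17.5 0 255; -139 -2 -17.5 0 255")

```text
time: 20.9
ee_pos: [0.6075, 0.0797, 0.1815]
tcp_rot: [-180.0, -0.0, -83.9]
wrist_force: [0.5, 0.7, -0.1]
opening: 0.0219
grasp_force: 40.0
```

```bash
python3 -c "
from h import *
print(fz(4)); jars(); b=snap('scene','s9.png'); jars('scene',b);
o=bot.get_obs();print(o['ee_pos'],proj('scene',o['ee_pos']-[0,0,.1042]))
cv2.imwrite('pics/c10.png',cv2.resize(b[150:250,290:410],(720,600),interpolation=2))"
```

```text
(array([-0.25, -0.76, -1.02]), array([0.26, 0.77, 0.21]))
top yellow (357, 268) 11.5 [ 0.464  -0.0726  0.06  ]
top green (352, 208) 11.3 [ 0.6195 -0.0576  0.06  ]
scene green (317, 208) 9.8 [ 0.6224 -0.0554  0.06  ]
[0.60752444 0.08042895 0.1816028 ] [[351.7 227.7]]
```

View pics/c10.png

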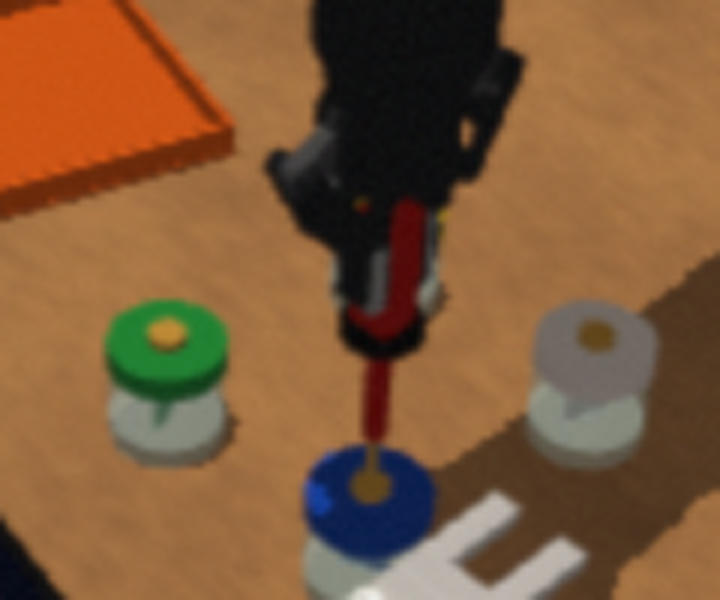

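The tip is over the blue stud at (371,480). Pressing.

Emit:
send_rows(targets="0 0 8 0 255; 0 0 13 0 255; 0 0 17.5 0 255; 0 0 17.5 0 255; 0 0 17.5 0 255; 0 0 17.5 0 255; 0 0 17.5 0 255; 0 0 17.5 0 255; 0 0 17.5 0 255; 0 0 17.5 0 255; 0 0 17.5 0 255")

```text
time: 22.58
ee_pos: [0.6074, 0.0806, 0.1638]
tcp_rot: [-180.0, 0.0, -83.8]
wrist_force: [-0.5, 0.6, 1.0]
opening: 0.0217
grasp_force: 40.2
```

```bash
python3 -c "
from h import *
print(fz(5)); print(rel([.6418,.1922,.2565]))"
```

```text
(array([-0.63,  0.09,  1.64]), array([0.6 , 0.6 , 0.38]))
(array([-107.3,  -46.2,  -92.7]), None)
```

Emit:
send_rows(targets="0 0 -12 0 255; 0 0 -55 0 255; 0 0 -95 0 255; -30 -13 -95 0 255; -70 -30 -95 0 255; -107 -46 -95 0 255; -107 -46 -95 0 255; -107 -46 -95 0 255; -107 -46 -95 0 255")

```text
time: 23.95
ee_pos: [0.6416, 0.191, 0.2594]
tcp_rot: [-180.0, -0.0, -83.9]
wrist_force: [-0.8, 1.1, -1.0]
opening: 0.0221
grasp_force: 40.0
```

```bash
python3 -c "
from h import *
print(rel([.6418,.1922,.1542]));b=snap('scene','s10.png');cv2.imwrite('pics/c11.png',cv2.resize(b[180:300,330:450],(600,600),interpolation=2))"
```

```text
(array([ -1.2,  -0.3, 105.2]), None)
```

View pics/c11.png

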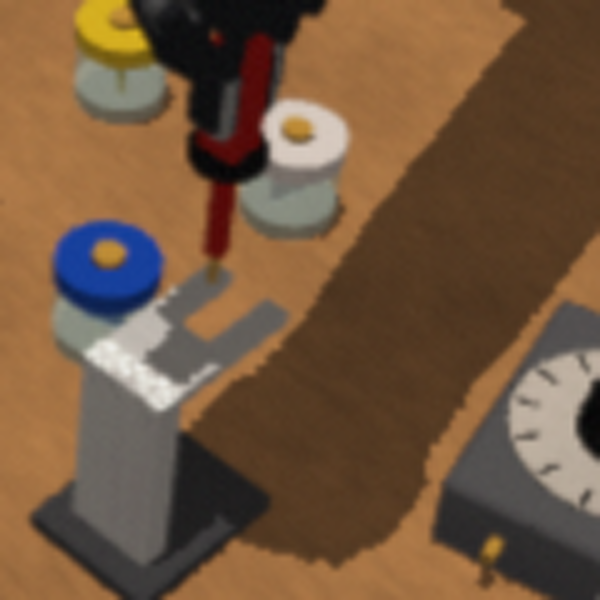

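The probe is back in its earlier pose above the slot, so I'll lower it and release.

Emit:
send_rows(targets="-1 0 30 0 255; -1 0 60 0 255; -1 0 85 0 255; -1 0 98 0 255; -1 0 102 0 255; -1 0 104.5 0 255; -1 0 104.5 0 255; -1 0 104.5 0 255")

```text
time: 25.0
ee_pos: [0.6418, 0.193, 0.155]
tcp_rot: [-179.9, 0.0, -83.8]
wrist_force: [-0.7, -0.9, -1.3]
opening: 0.022
grasp_force: 40.0
```

```bash
python3 -c "
from h import *
print(fz(4),bot.get_obs()['ee_pos'])"
```

```text
(array([ 0.1 ,  0.06, -0.73]), array([0.37, 0.41, 0.75])) [0.64161397 0.19298787 0.15448914]
```

Emit:
send_rows(targets="0 0 0.5 0 255; 0 0 1 0 255; 0 0 1 0 255")

```text
time: 25.58
ee_pos: [0.6416, 0.193, 0.1542]
tcp_rot: [-179.9, 0.0, -83.8]
wrist_force: [-2.3, -0.2, 4.0]
opening: 0.0219
grasp_force: 40.6
```

```bash
python3 -c "
from h import *
print(fz(4),bot.get_obs()['ee_pos'])"
```

```text
(array([-1.8 , -0.44,  4.94]), array([0.44, 0.07, 0.34])) [0.64158751 0.19303302 0.1541764 ]
```

The collar is seated (+5 N). Opening slowly, rising, then looking.

Emit:
send_rows(targets="0 0 0 0 150; 0 0 0 0 100; 0 0 0 0 0; 0 0 0 0 0; 0 0 0 0 0; 0 0 -30 0 0; 0 0 -70 0 0; 0 0 -110 0 0; 40 60 -110 0 0; 60 120 -110 0 0; 60 120 -110 0 0; 60 120 -110 0 0")

```text
time: 27.28
ee_pos: [0.5286, 0.1203, 0.2642]
tcp_rot: [-179.9, 0.0, -83.9]
wrist_force: [-0.2, -0.2, 1.0]
opening: 0.0856
grasp_force: 0.0
```

```bash
python3 -c "
from h import *
b=snap('scene','s11.png');a=snap('top','t11.png');jars('top',a)
c=np.hstack([cv2.resize(a[150:270,230:350],(400,400),interpolation=2),cv2.resize(b[180:300,330:450],(400,400),interpolation=2)]);cv2.imwrite('pics/c12.png',c)
A=np.radians(-12);t=np.array([.544,-.3275])
for s in([.056,-.04],[-.056,-.04],[.056,.04],[-.056,.04]): 
  p=t+np.array([[np.cos(A),-np.sin(A)],[np.sin(A),np.cos(A)]])@s; print(s,p.round(4),np.hypot(*p).round(3),np.degrees(np.arctan2(p[1],p[0])))
print(bot.get_obs()['q'],bot.get_obs()['ee_pos'])"
```

```text
top white (303, 272) 11.9 [0.451 0.067 0.06 ]
top yellow (357, 268) 11.5 [ 0.464  -0.0726  0.06  ]
top green (352, 208) 11.3 [ 0.6195 -0.0576  0.06  ]
top blue (299, 212) 11.3 [0.6064 0.0805 0.06  ]
[0.056, -0.04] [ 0.5905 -0.3783] 0.701 -32.64502889689914
[-0.056, -0.04] [ 0.4809 -0.355 ] 0.598 -36.432977896347424
[0.056, 0.04] [ 0.6071 -0.3   ] 0.677 -26.297969726073305
[-0.056, 0.04] [ 0.4975 -0.2767] 0.569 -29.08273981172146
[ 1.28531998e+01  4.83653161e+00  1.35394981e+01  9.86444034e+01
  4.38680651e-03 -8.33099327e+01] [0.5296067  0.12086331 0.26348939]
```

View pics/c12.png

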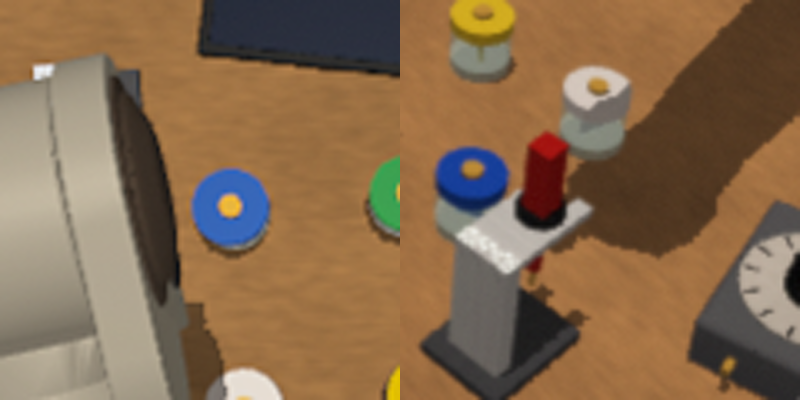

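The probe hangs properly in its fork and the jars are unmoved. Now the yellow jar.

```bash
python3 -c "
from h import *
print(rel([.464,-.0725,.026],-102))"
```

```text
(array([185.2,  86.2, 237.4]), np.float64(18.163140397850754))
```

Emit:
send_rows(targets="50 25 0 9 0; 100 48 20 18 0; 145 68 50 18 0; 185 86 90 18 0; 185 86 140 18 0; 185 86 190 18 0; 185 86 225 18 0; 185 86 237 18 0; 185 86 237 18 0; 185 86 237 18 0; 185 86 237 18 80; 185 86 237 18 120; 185 86 237 18 160; 185 86 237 18 255; 185 86 237 18 255; 185 86 237 18 255; 185 86 237 18 255", newtons=40)

```text
time: 29.5
ee_pos: [0.4637, -0.0728, 0.0276]
tcp_rot: [-179.9, 0.0, -101.8]
wrist_force: [-0.8, 0.2, 5.7]
opening: 0.0588
grasp_force: 42.1
```

```bash
python3 -c "
from h import *
print(bot.get_obs()['wrist_force'],[rel([*p,.033]) for p in ([.481,-.355],[.5905,-.378],[.4975,-.2765],[.607,-.3])])"
```

```text
[-0.76065048  0.22904491  5.73873525] [(array([272.6, -74.9,  -5.3]), None), (array([ 272.6, -186.8,   -5. ]), None), (array([192.4, -74.9,  -5.3]), None), (array([ 192.9, -186.9,   -5. ]), None)]
```

Emit:
send_rows(targets="0 0 -30 0 255; 0 0 -70 0 255; 40 -27 -80 0 255; 90 -62 -80 0 255; 140 -96 -80 0 255; 190 -130 -80 0 255; 235 -161 -80 0 255; 272 -187 -80 0 255; 272 -187 -80 0 255; 272 -187 -50 0 255; 272 -187 -25 0 255; 272 -187 -12 0 255; 272 -187 -9 0 255; 272 -187 -7 0 255; 272 -187 -7 0 255; 272 -187 -7 0 255")

```text
time: 31.5
ee_pos: [0.5904, -0.3775, 0.034]
tcp_rot: [-179.9, -0.0, -101.8]
wrist_force: [0.2, -0.1, -1.6]
opening: 0.0588
grasp_force: 44.5
```

```bash
python3 -c "
from h import *
print(fz(4),bot.get_obs()['ee_pos'])"
```

```text
(array([-0.01, -0.6 , -1.83]), array([0.32, 0.99, 0.26])) [ 0.59020664 -0.37741426  0.03350462]
```

Emit:
send_rows(targets="0 0 0.8 0 255; 0 0 1.5 0 255; 0 0 1.5 0 255")

```text
time: 32.08
ee_pos: [0.5902, -0.3774, 0.0327]
tcp_rot: [-180.0, -0.0, -101.9]
wrist_force: [-2.9, 1.9, 5.2]
opening: 0.0588
grasp_force: 45.1
```

```bash
python3 -c "
from h import *
print(fz(3),bot.get_obs()['ee_pos'])"
```

```text
(array([-2.88,  1.33,  5.53]), array([0.38, 0.57, 0.2 ])) [ 0.59020585 -0.3774554   0.03272304]
```

The jar is on the tray floor. I'll release, rise and go to green.

Emit:
send_rows(targets="0 0 0 0 120; 0 0 0 0 60; 0 0 0 0 0; 0 0 0 0 0; 0 0 -30 0 0; 0 0 -80 0 0; 0 0 -130 0 0; 0 0 -130 0 0; 0 0 -130 0 0")

```text
time: 33.35
ee_pos: [0.5901, -0.3773, 0.1612]
tcp_rot: [180.0, 0.0, -101.8]
wrist_force: [0.4, 0.4, -0.4]
opening: 0.0848
grasp_force: 0.0
```

```bash
python3 -c "
from h import *
jars();jars('scene');print(rel([.620,-.0575,.026]))"
```

```text
top white (303, 272) 11.9 [0.451 0.067 0.06 ]
top yellow (476, 220) 12.1 [ 0.5907 -0.378   0.06  ]
top green (352, 208) 11.3 [ 0.6195 -0.0576  0.06  ]
top blue (299, 212) 11.3 [0.6064 0.0805 0.06  ]
scene white (388, 208) 9.8 [0.4541 0.0668 0.06  ]
scene green (317, 208) 9.8 [ 0.6224 -0.0554  0.06  ]
scene blue (351, 232) 10.3 [0.609  0.0805 0.06  ]
(array([-318.9,   35.6,  134.3]), None)
```

Emit:
send_rows(targets="-50 5 0 0 0; -110 12 0 0 0; -170 19 0 0 0; -230 26 0 0 0; -285 32 10 0 0; -319 35.5 40 0 0; -319 35.5 80 0 0; -319 35.5 115 0 0; -319 35.5 134 0 0; -319 35.5 134 0 0; -319 35.5 134 0 0; -319 35.5 134 0 80; -319 35.5 134 0 120; -319 35.5 134 0 160; -319 35.5 134 0 255; -319 35.5 134 0 255; -319 35.5 134 0 255; -319 35.5 134 0 255")

```text
time: 35.7
ee_pos: [0.6214, -0.0579, 0.0294]
tcp_rot: [-179.9, 0.0, -101.9]
wrist_force: [-3.6, 0.0, 6.1]
opening: 0.0585
grasp_force: 42.3
```

```bash
python3 -c "
from h import *
print(bot.get_obs()['wrist_force'],[rel([*p,.033]) for p in ([.481,-.355],[.4975,-.2765],[.607,-.3])])"
```

```text
[-3.56208623  0.04318957  6.13063229] [(array([319.6,  76.4,  -3.8]), None), (array([239.3,  76.3,  -3.8]), None), (array([239.8, -35.7,  -3.6]), None)]
```

Emit:
send_rows(targets="0 0 -30 0 255; 0 0 -70 0 255; 50 12 -80 0 255; 110 26 -80 0 255; 170 40 -80 0 255; 230 55 -80 0 255; 285 68 -80 0 255; 319.5 76.5 -80 0 255; 319.5 76.5 -80 0 255; 319.5 76.5 -50 0 255; 319.5 76.5 -25 0 255; 319.5 76.5 -12 0 255; 319.5 76.5 -8 0 255; 319.5 76.5 -6 0 255; 319.5 76.5 -6 0 255; 319.5 76.5 -6 0 255")

```text
time: 37.7
ee_pos: [0.4807, -0.355, 0.0345]
tcp_rot: [-179.9, -0.0, -101.9]
wrist_force: [-0.3, -0.0, -0.3]
opening: 0.0587
grasp_force: 44.2
```

```bash
python3 -c "
from h import *
print(fz(3),bot.get_obs()['ee_pos'])"
```

```text
(array([-0.01,  0.58,  0.36]), array([0.53, 0.62, 0.54])) [ 0.48071273 -0.3550947   0.0344886 ]
```

Emit:
send_rows(targets="0 0 0.4 0 255; 0 0 0.4 0 255; 0 0 0.4 0 120; 0 0 0.4 0 60; 0 0 0.4 0 0; 0 0 0.4 0 0; 0 0 -30 0 0; 0 0 -80 0 0; 0 0 -130 0 0; 0 0 -130 0 0; 0 0 -130 0 0")

```text
time: 39.22
ee_pos: [0.4803, -0.3548, 0.1631]
tcp_rot: [180.0, 0.0, -101.9]
wrist_force: [-0.3, -0.0, -1.0]
opening: 0.0855
grasp_force: 0.0
```

```bash
python3 -c "
from h import *
jars();jars('scene');print(rel([.607,.0805,.026]))"
```

```text
top white (303, 272) 11.9 [0.451 0.067 0.06 ]
top yellow (476, 220) 12.1 [ 0.5907 -0.378   0.06  ]
top green (468, 263) 12.3 [ 0.4804 -0.3549  0.06  ]
top blue (299, 212) 11.3 [0.6064 0.0805 0.06  ]
scene white (388, 208) 9.8 [0.4541 0.0668 0.06  ]
scene blue (351, 232) 10.3 [0.609  0.0805 0.06  ]
(array([-451.7,  -35.4,  136.5]), None)
```

Emit:
send_rows(targets="-50 -4 0 0 0; -110 -9 0 0 0; -170 -13 0 0 0; -230 -18 0 0 0; -290 -23 0 0 0; -350 -27 0 0 0; -410 -32 0 0 0; -452 -36 30 0 0; -452 -36 80 0 0; -452 -36 115 0 0; -452 -36 136 0 0; -452 -36 136 0 0; -452 -36 136 0 80; -452 -36 136 0 120; -452 -36 136 0 160; -452 -36 136 0 255; -452 -36 136 0 255; -452 -36 136 0 255; -452 -36 136 0 255")

```text
time: 41.7
ee_pos: [0.6091, 0.0802, 0.0292]
tcp_rot: [-179.9, 0.0, -101.9]
wrist_force: [-1.4, -0.0, 6.2]
opening: 0.059
grasp_force: 43.7
```

```bash
python3 -c "
from h import *
print(bot.get_obs()['wrist_force'],[rel([*p,.033]) for p in ([.4975,-.2765],[.607,-.3])])"
```

```text
[-1.43320637e+00 -1.45989312e-03  6.17002447e+00] [(array([372. ,  35.9,  -4.1]), None), (array([372.5, -76.1,  -3.9]), None)]
```

Emit:
send_rows(targets="0 0 -30 0 255; 0 0 -70 0 255; 50 -10 -80 0 255; 110 -22 -80 0 255; 170 -35 -80 0 255; 230 -47 -80 0 255; 290 -59 -80 0 255; 340 -69 -80 0 255; 372.5 -76 -80 0 255; 372.5 -76 -80 0 255; 372.5 -76 -80 0 255; 372.5 -76 -50 0 255; 372.5 -76 -25 0 255; 372.5 -76 -12 0 255; 372.5 -76 -8 0 255; 372.5 -76 -6 0 255; 372.5 -76 -6 0 255; 372.5 -76 -6 0 255")

```text
time: 43.95
ee_pos: [0.6067, -0.3002, 0.0346]
tcp_rot: [-179.9, -0.0, -101.9]
wrist_force: [-0.6, -0.3, -1.8]
opening: 0.0587
grasp_force: 44.0
```

```bash
python3 -c "
from h import *
print(fz(3),bot.get_obs()['ee_pos'])"
```

```text
(array([ 0.  , -0.4 , -0.65]), array([0.24, 0.6 , 0.72])) [ 0.60654885 -0.30022669  0.03432115]
```

Emit:
send_rows(targets="0 0 0.6 0 255; 0 0 0.8 0 255; 0 0 0.8 0 120; 0 0 0.8 0 60; 0 0 0.8 0 0; 0 0 0.8 0 0; 0 0 -30 0 0; 0 0 -80 0 0; 0 0 -130 0 0; 0 0 -130 0 0; 0 0 -130 0 0")

```text
time: 45.48
ee_pos: [0.6063, -0.3, 0.1633]
tcp_rot: [180.0, 0.0, -101.9]
wrist_force: [0.3, 0.7, -1.5]
opening: 0.0858
grasp_force: 0.0
```

```bash
python3 -c "
from h import *
jars();jars('scene');print(rel([.451,.0665,.026]))"
```

```text
top white (316, 269) 11.9 [0.4587 0.0333 0.06  ]
scene white (379, 202) 9.5 [0.4597 0.0321 0.06  ]
(array([-326.6,  226.5,  136.8]), None)
```

The white jar was knocked to (0.459, 0.033). I'm going to the new position.

Emit:
send_rows(targets="-50 30 0 0 0; -110 75 0 0 0; -160 115 0 0 0; -210 150 0 0 0; -260 185 0 0 0; -295 212 20 0 0; -295 212 60 0 0; -295 212 60 0 0")

```text
time: 46.58
ee_pos: [0.4571, 0.0326, 0.1007]
tcp_rot: [179.7, -0.1, -101.8]
wrist_force: [-0.0, -0.5, 0.4]
opening: 0.0853
grasp_force: 0.0
```

```bash
python3 -c "
from h import *
jars();jars('scene');print(rel([.459,.033,.026]))"
```

```text
top yellow (476, 220) 12.1 [ 0.5907 -0.378   0.06  ]
top green (468, 262) 12.3 [ 0.4823 -0.3559  0.06  ]
top blue (445, 213) 11.6 [ 0.6076 -0.3     0.06  ]
scene blue (276, 164) 8.6 [ 0.6048 -0.3076  0.06  ]
(array([-1. ,  0.5, 78. ]), None)
```

Emit:
send_rows(targets="0 0 40 0 0; 0 0 70 0 0; 0 0 77 0 0; 0 0 77 0 0; 0 0 77 0 80; 0 0 77 0 120; 0 0 77 0 160; 0 0 77 0 255; 0 0 77 0 255; 0 0 77 0 255; 0 0 77 0 255")

```text
time: 48.05
ee_pos: [0.4602, 0.0322, 0.0285]
tcp_rot: [-179.9, 0.0, -101.9]
wrist_force: [-2.1, -0.4, 6.4]
opening: 0.0583
grasp_force: 41.9
```

```bash
python3 -c "
from h import *
print(bot.get_obs()['wrist_force'],[rel([*p,.033]) for p in ([.4975,-.2765],)])"
```

```text
[-2.14847215 -0.37549151  6.42984379] [(array([294.5, -99.9,  -4.4]), None)]
```

Emit:
send_rows(targets="0 0 -30 0 255; 0 0 -70 0 255; 50 -17 -80 0 255; 100 -34 -80 0 255; 150 -51 -80 0 255; 200 -68 -80 0 255; 250 -85 -80 0 255; 294.5 -100 -80 0 255; 294.5 -100 -80 0 255; 294.5 -100 -80 0 255; 294.5 -100 -50 0 255; 294.5 -100 -25 0 255; 294.5 -100 -12 0 255; 294.5 -100 -8 0 255; 294.5 -100 -6 0 255; 294.5 -100 -6 0 255; 294.5 -100 -6 0 255")

```text
time: 50.18
ee_pos: [0.4973, -0.2768, 0.0336]
tcp_rot: [-179.9, -0.0, -101.9]
wrist_force: [-0.9, 0.5, 1.1]
opening: 0.0588
grasp_force: 44.4
```

```bash
python3 -c "
from h import *
print(fz(3),bot.get_obs()['ee_pos'])"
```

```text
(array([-0.88,  0.76,  2.66]), array([0.46, 0.2 , 0.74])) [ 0.49724759 -0.27675347  0.03357002]
```

Contact made. I'll release, rise and pull back to a clear pose.

Emit:
send_rows(targets="0 0 0 0 255; 0 0 0 0 120; 0 0 0 0 60; 0 0 0 0 0; 0 0 0 0 0; 0 0 -30 0 0; 0 0 -80 0 0; 0 0 -140 0 0; -50 40 -180 0 0; -110 90 -180 0 0; -160 130 -180 0 0; -160 130 -180 0 0")

```text
time: 51.82
ee_pos: [0.4012, -0.0914, 0.2133]
tcp_rot: [-179.9, 0.0, -101.8]
wrist_force: [1.2, 0.1, 0.4]
opening: 0.0851
grasp_force: 0.0
```

```bash
python3 -c "
from h import *
b=snap('scene','s20.png');a=snap('top','t20.png');jars('top',a)
c=np.hstack([cv2.resize(a[80:320,160:500],(400,282),interpolation=2),cv2.resize(b[120:320,220:500],(400,282),interpolation=2)]);c=cv2.resize(c,(800,282));cv2.imwrite('pics/c13.png',c)"
```

```text
top white (437, 255) 12.6 [ 0.5002 -0.2752  0.06  ]
top yellow (476, 220) 12.1 [ 0.5907 -0.378   0.06  ]
top green (468, 262) 12.3 [ 0.4823 -0.3559  0.06  ]
top blue (445, 213) 11.6 [ 0.6076 -0.3     0.06  ]
```

View pics/c13.png

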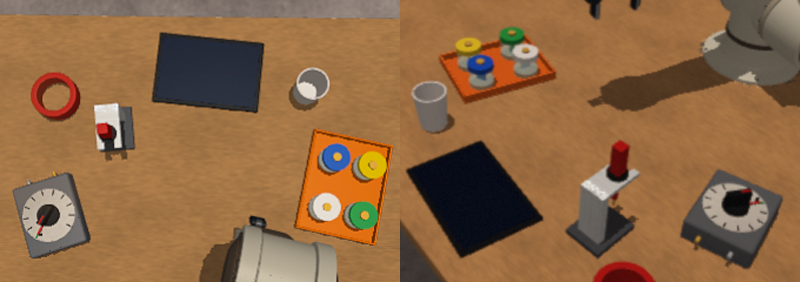

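The four jars stand upright in the tray, the probe hangs in its rest, and the pointer is on the green zero mark. The tablet, cup and tape are where they were. Handing in.

```bash
python3 -c "
from h import *
print(ticket.job_done())"
```

```text
the job is handed in; nothing more can be done
None
```

The job is handed in at about 52 s: the pointer is on its zero stop, the jars were tested in order (white, yellow, green, blue), the probe hangs back in its rest, and all four jars stand in the orange tray. The white jar was knocked aside after its test and I picked it up from its new spot; no verdict came back.

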